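Cap the paint marker and tip it nib-down

TASK

One paint marker in the sloping rack, the one with the long straight cap, has its cap only half on: press that cap fully home while the marker stays down in its bore, then draw the marker out of the rack, turn it over until its capped end points at least 15 degrees below level so that the paint can run to the nib, and finish holding it still like that in the gripper, both its ends at least 10 cm above the table and touching nothing else. Leave the other two markers in the rack and everything else on the table where it is; the program ends while still holding the marker.

Things in the scene. Friction and masses are not known exactly. Their poses are not given: they have to be found in the camera images.
- marker_mid (a point): Centre of the paint marker to handle: white round barrel 26 mm in diameter, 110 mm long, then a straight black cap 27 mm in diameter, 42 mm long; about 60 g. The point is on the axis, 76 mm from the tail; z runs from tail to capped nib end. At the start it leans 45 degrees in a bore of the rack with its last 56 mm inside, so 54 mm of barrel shows; above it a grey neck bares where the cap is not home.
- marker: The same marker as a body; origin at the centre of its tail end, z axis along the marker towards the capped nib end.
- cap_top (a point): Centre of the flat outer end of that marker's cap: 76 mm ahead of the marker's centre along its z axis with the cap home, plus the joint's value when it is not. Its z axis points outwards along the marker.
- cap (a joint): How far the cap stands off its home position, in m: 0 fully home against the barrel's shoulder (a solid stop), 0.008 to 0.012 at the start, at most 0.014. A push fit: it stays where it is left and slides along the marker under about 6 N.
- rack: Fixed beech rack, 118 x 222 x 96 mm; origin on the table. Three bores 28 mm wide, 56 mm deep, at its y = -75, 0, +75 mm, sloping 45 degrees: outwards is equally to its -x and up. Mouth centres at x -19.5, z 79.5 mm; floors at x +20, z 40 mm. Block 46 mm thick across the bores, end cheeks 88 mm high. Its front (-x) faces the robot within 17 degrees.
- marker_b: Bystander in another bore: same barrel, but its cap tapers to a long thin tip (165 mm in all). Which bore holds which marker varies. Origin at its tail end, z towards its cap.
- marker_c: Bystander in another bore: same barrel, with a short stubby domed cap (130 mm in all). Origin at its tail end, z towards its cap.
- eraser: Bystander: white block eraser 24 x 58 x 14 mm in a paper sleeve, lying on the table to the left of the rack. Origin under its centre.
- inkjar: Bystander: glass ink jar 52 mm in diameter, 62 mm high, black lid, to the right of the rack. Origin under its centre.
- clip: Bystander: dark steel binder clip about 77 x 32 x 32 mm over its wire arms lying in front of the rack. Origin under its centre.
- pencil: Bystander: pencil in a wooden extender with a brass ferrule, 185 mm long, 12 mm thick, lying across in front of the rack. Origin under its ferrule, length along its y.

How it is judged:
On the way, in this order (a step that is already met when the one before it is completed fails the run):
1. the cap is fully home while the marker is still down in its bore (value of joint cap below 0.0015 m and z of marker_mid in the frame of rack below 0.105 m and x of marker_mid in the frame of rack between -0.05 and -0.015 m), for 0.2 s.
2. the marker is drawn clear of the rack in the fingers, its cap still home (value of joint cap below 0.002 m and z of marker_mid in the frame of rack above 0.13 m and contact force between marker and rack below 0.05 N and contact force between marker and the fingers above 1 N), for 0.1 s.
At the end, for the whole second after the job is handed in: The marker is held still in the fingers (over 1 N), the cap within 2 mm of home, capped end at least 15 degrees below level, both ends over 100 mm above the table, touching no rack or bystander; the other markers within 20 mm and other bystanders within 30 mm of their start (value of joint cap below 0.002 m and angle between marker_mid's own z axis and vertical above 1.833 rad and height (world z) of each of cap_top, marker above 0.1 m and contact force between marker and the fingers above 1 N and linear speed of marker below 0.02 m/s and angular speed of marker below 0.1 rad/s and contact force between marker and rack below 0.05 N and contact force between marker and marker_b below 0.05 N and contact force between marker and marker_c below 0.05 N and contact force between marker and inkjar below 0.05 N and contact force between marker and eraser below 0.05 N and contact force between marker and clip below 0.05 N and contact force between marker and pencil below 0.05 N and distance of each of marker_b, marker_c from where it was at the start of the episode below 0.02 m and distance of each of eraser, inkjar, clip, pencil from where it was at the start of the episode below 0.03 m); the arm keeps its last pose, push and grip.
It fails at once if another marker is moved by more than 20 mm (distance of any of marker_b, marker_c from where it was at the start of the episode above 0.02 m).
It fails at once if another thing on the table is moved by more than 30 mm (distance of any of eraser, inkjar, clip, pencil from where it was at the start of the episode above 0.03 m).
It also fails if it takes over 48 s, if anything falls off the work surface, if the arm or the gripper's body presses on something with over 40 N, if the wrist force passes 120 N, or if a joint passes its speed limit or range.

ROBOT

A 6-joint arm with a two-finger parallel gripper is mounted at the origin on the work surface. World frame = base frame: x ahead of the robot, y to its left, z up, the work surface at z = 0. Lengths are in m, angles in rad, forces in N, time in s.
With the tool pointing down it reaches from about 0.375 to 0.975 m from the base axis. Payload 3.8 kg.
Tool frame: the origin (TCP) lies on the centre line of the jaws, within the pads' length; the fingertips stand 17 mm ahead of it and the grasp point (between the pads) lies 2 mm behind it (bot.tip_extent is the distance from the TCP to the fingertips, in m); z points along the fingers, y is the line along which they close (so a half turn about z gives the same grasp; the last joint's range is limited). The gripper opens to 85 mm and grips with 20 to 120 N. Pads are 22 mm wide; open, the fingers measure 114 mm over their backs; the gripper's body (76 mm by 85 mm) begins 54 mm behind the grasp point. The pads swing forward as they close: fully open they stand 13 mm farther back than shut.
Start: joints at [1.156, 0.264, 1.604, -0, 1.274, -0.037], TCP at [0.249, 0.627, 0.248] pointing down, gripper open.
Joint ranges: [-2.63, 2.63], [-0.94, 2.18], [0.31, 2.57], [-1.31, 4.45], [0, 2.66], [-2.55, 2.55]. Speed limits (rad/s): [2.57, 2.57, 3.14, 3.14, 3.14, 3.14].

INTERFACE

Orientations are given as a rotation vector (axis times angle).
In Python, from workcell import readout, read_camera, finish_job, bot gives the robot as it stands.
- The arm moves only by the tool jog_arm, never from a script. Its argument "deltas" is one flat list of numbers, 7 for each row, row after row: the shift along the tool's x, y, z in m, then the turn, a rotation vector about the tool's x, y, z in degrees, then the gripper command: -1 is shut, 1 is fully open, values between are in proportion. A call has 1 to 8 rows; each row is the pose to reach, as a shift and turn from the pose commanded when the call began, along the tool's axes at that moment; what a row does not reach only later rows make up. A row lasts 1/10 s, in which the tool goes at most 50 mm and 8.59 degrees, less where a joint would pass 70% of its speed; a pose out of reach is approached as far as the arm can. A call with a gripper value outside its range is refused whole. The fingers move at their own pace and stop on an object; "squeeze" is the grip in N (left out, the last holds). Time passes only in rows, so rows that repeat a pose let the fingers close. It gives the time, the measured TCP pose, the force, the opening and the grip force at its end, in the units of the state.
- readout.read_state(): the state, without advancing time (a new reading comes with each control period).
- read_camera(name): name is "scene" or "top"; returns a dict with "color" (420x560x3 uint8, blue, green, red), "fx", "fy", "cx", "cy" (pixels), "dist" ([k1, k2, p1, p2, k3] as OpenCV has them; the pictures are not rectified), "origin" and "attitude" of the camera in the world. Camera axes: x right, y down, z forward; pixel columns grow to the right and rows downward; lengths in m; the calibration is good to about 2 mm. A picture is of the moment at which its call begins. There is no depth.
- finish_job(): hands the job in; it is judged then, once.
The state is a dict: "time": time; "q": joint angles; "joint_vel": joint speeds; "joint_torque": joint torques, N m; "tool_pos": TCP position; "tcp_rot": TCP orientation; "wrist_force": force on the tool from outside, world axes, zero at the start; "torque": the same for the moment, N m; "width": opening from 0.0 (shut) to 1.0 (fully open); "grip_force": force on a finger pad.
Only numpy, scipy, OpenCV 4.12 (cv2) and the standard library are available. Lean on these libraries where they do the work, as an engineer would, in place of code of your own. Each camera call takes 0.05 s, during which the arm holds its last target. There are 200 camera calls.

## Working session

There is one attempt and no reset: what is moved stays moved. The work goes in short steps, Python scripts to look and compute and a tool call to move; the robot and the scene stay as the last step left them, time stands still between calls to the robot, and variables do not carry over. Pictures are saved under pics/ and viewed, at most 10 in all, crops included, and the job is handed in when it is done.

Besides the shell and the picture viewer there is one more tool, called after "Request:" by a JSON object that holds its "api" and its "payload". jog_arm: Moves the arm, as the interface text tells. Its arguments: {"type":"object","properties":{"deltas":{"type":"array"},"squeeze":{"type":"number"}},"required":["deltas"]}

```bash
mkdir -p pics; python3 - <<'E'
from workcell import readout, read_camera, bot
import cv2, numpy as np
for n in ("scene","top"):
    c=read_camera(n); cv2.imwrite(f"pics/{n}0.png",c["color"])
    print(n,{k:np.round(v,4).tolist() for k,v in c.items() if k!="color"})
print(readout.read_state()); print([a for a in dir(bot) if a[0]!='_'])
E
```

```text
scene {'fx': 525.4827, 'fy': 525.4827, 'cx': 277.989, 'cy': 206.9729, 'dist': [-0.0459, 0.0, 0.0, 0.0, 0.0], 'origin': [1.0566, -0.4423, 0.9472], 'attitude': [-2.2604, -1.0255, 0.3467]}
top {'fx': 387.0098, 'fy': 387.0098, 'cx': 279.363, 'cy': 210.537, 'dist': [-0.0613, 0.0, 0.0, 0.0, 0.0], 'origin': [0.4057, 0.0337, 0.8317], 'attitude': [-2.1189, 2.1016, -0.2332]}
{'time': 0.1, 'q': array([ 1.15611654e+00,  2.64712649e-01,  1.60526418e+00, -1.51082932e-05,
        1.27370641e+00, -3.68547512e-02]), 'joint_vel': array([ 0.00100845, -0.00014985, -0.00226594,  0.00071196, -0.00130248,
       -0.00043539]), 'joint_torque': array([ 1.59515334e-03, -5.16708577e+01, -3.68587697e+01, -5.43681870e-05,
        6.36857265e-03,  3.40360418e-05]), 'tool_pos': array([0.24872698, 0.62681409, 0.24704858]), 'tcp_rot': array([-0.58987003, -3.08525456,  0.00320517]), 'wrist_force': array([ 0.91679745, -0.23472768, -1.15525948]), 'torque': array([-0.01263428, -0.06126981, -0.02686351]), 'grip_force': 0.0, 'width': 1.0024061562571114}
['MotionError', 'tip_extent']
```

View pics/scene0.png

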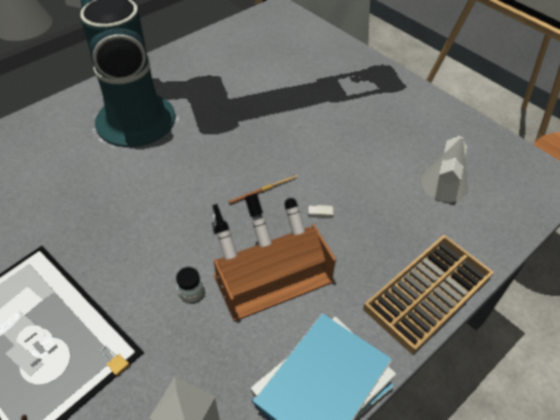

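View pics/top0.png

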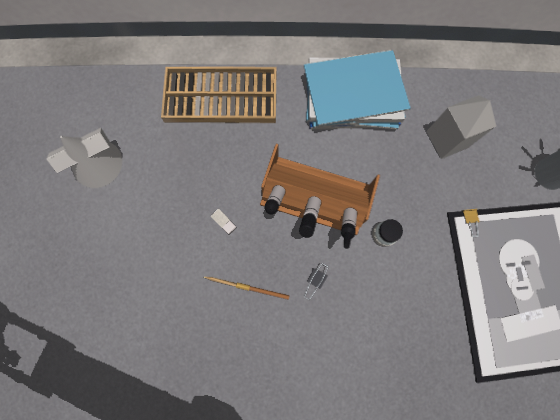

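The middle bore holds the target: the straight black cap is at about (309,225) in top and (254,205) in scene. The tapered marker is on the right and the domed one on the left. I'll zoom in for edge pixels.

```bash
python3 - <<'E'
import cv2, numpy as np
a=cv2.imread("pics/top0.png")[140:310,250:410]; b=cv2.imread("pics/scene0.png")[180:320,200:340]
a=cv2.resize(a,None,fx=3.5,fy=3.5,interpolation=cv2.INTER_CUBIC);cv2.imwrite("pics/topz.png",np.clip(a*1.6,0,255).astype('u1'))
b=cv2.resize(b,None,fx=4,fy=4,interpolation=cv2.INTER_CUBIC);cv2.imwrite("pics/scz.png",np.clip(b*1.6,0,255).astype('u1'))
E
```

```text
(no output)
```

View pics/topz.png

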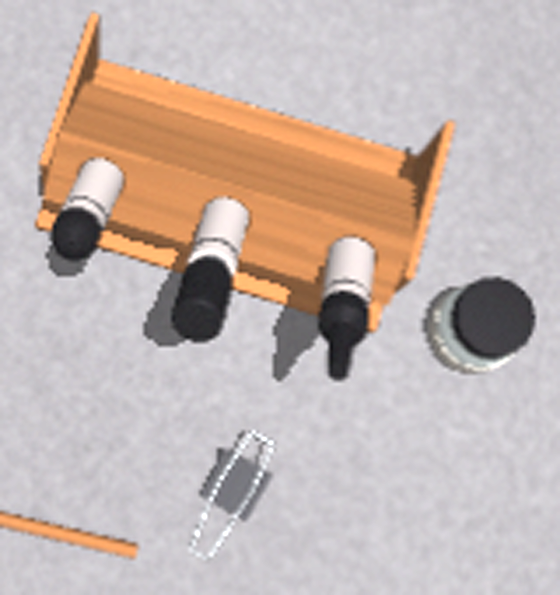

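View pics/scz.png

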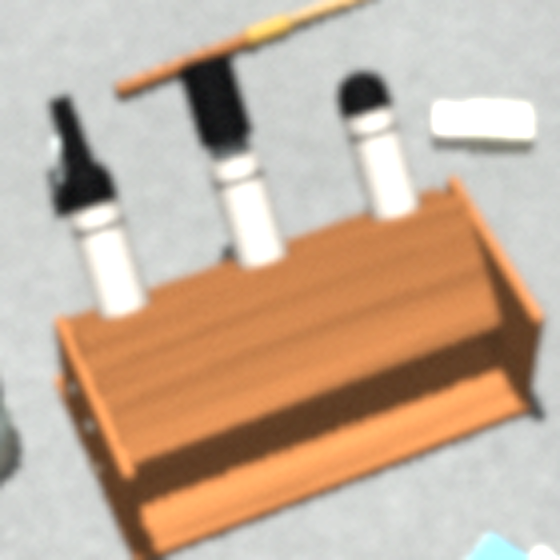

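Both crops show the same thing. In top, the target's cap end is about (200,318) in the zoom and its mouth about (226,212). In scene, the cap end is about (206,66) and the mouth about (264,255), with the grey neck at (231,148). Next I'll triangulate the axis.

```bash
cat > h.py <<'E'
import numpy as np, cv2
from scipy.spatial.transform import Rotation as R
from workcell import readout, read_camera
def ray(c,p):
    K=np.array([[c["fx"],0,c["cx"]],[0,c["fy"],c["cy"]],[0,0,1]])
    u=cv2.undistortPoints(np.array([[p]],float),K,np.array(c["dist"],float))[0,0]
    d=R.from_rotvec(c["attitude"]).apply([*u,1]); return np.array(c["origin"]),d/np.linalg.norm(d)
def tri(a,b):
    A=[];y=[]
    for o,d in (a,b):
        P=np.eye(3)-np.outer(d,d);A.append(P);y.append(P@o)
    x=np.linalg.lstsq(np.vstack(A),np.hstack(y),rcond=None)[0]
    return x,max(np.linalg.norm(P@x-q) for P,q in zip(A,y))
E
python3 - <<'E'
from h import *
T=read_camera("top");S=read_camera("scene")
tz=lambda x,y:(250+(x+.5)/3.5-.5,140+(y+.5)/3.5-.5); sz=lambda x,y:(200+(x+.5)/4-.5,180+(y+.5)/4-.5)
pl=lambda c,p,q:np.cross(ray(c,p)[1],ray(c,q)[1])
def axis(t1,t2,s1,s2):
    n1=pl(T,tz(*t1),tz(*t2));n2=pl(S,sz(*s1),sz(*s2));d=np.cross(n1,n2);d/=np.linalg.norm(d);d*=np.sign(d[2])
    x=np.linalg.lstsq(np.vstack([n1,n2,d]),[n1@T["origin"],n2@S["origin"],d@np.array([.55,0,.1])],rcond=None)[0];return x,d
x,d=axis((227,215),(203,298),(264,250),(210,80)); print("axis",x,d,"yaw",np.degrees(np.arctan2(-d[1],-d[0])),"elev",np.degrees(np.arcsin(d[2])))
# collar-ring (shoulder) points: barrel tops on the three markers
for n,t,s in (("c",(85,204),(370,119)),("m",(211,250),(238,165)),("b",(346,282),(96,217))): print(n,tri(ray(T,tz(*t)),ray(S,sz(*s))))
print("captop",tri(ray(T,tz(200,317)),ray(S,sz(206,66))))
# dark mask of cap
for n,c,(u0,u1,v0,v1) in (("top",T,(296,320,208,242)),("scene",S,(243,264,190,222))):
    m=(c["color"][v0:v1,u0:u1].max(2)<38)
    k,l,st,ce=cv2.connectedComponentsWithStats(m.astype('u1')); i=1+np.argmax(st[1:,4]); ys,xs=np.nonzero(l==i)
    pts=np.c_[xs+u0,ys+v0].astype(np.float32); print(n,st[i],cv2.fitLine(pts,cv2.DIST_L2,0,.01,.01).ravel(), cv2.minAreaRect(pts))
# rack lower front/top-cheek corners for yaw
E
```

```text
axis [ 0.55466992 -0.02854054  0.11545239] [-0.72878608  0.22995429  0.64497432] yaw -17.512078401984677 elev 40.163749793622586
c (array([0.5824081 , 0.03895672, 0.12624696]), np.float64(0.0025147400560965433))
m (array([ 0.55881903, -0.02872565,  0.12183185]), np.float64(0.0023369148466593974))
b (array([ 0.54064347, -0.10182138,  0.12397712]), np.float64(0.003889052498317557))
captop (array([ 0.51849636, -0.01817595,  0.15357011]), np.float64(5.977096930133773e-05))
top [  3   6  17  23 285] [ 2.7308780e-01 -9.6198910e-01  3.0708771e+02  2.2524913e+02] ((307.1835021972656, 225.05508422851562), (13.984264373779297, 23.370962142944336), 16.699243545532227)
scene [  3   5  16  22 228] [  0.30293664   0.9530107  253.57018    205.3465    ] ((253.70001220703125, 205.6000213623047), (21.187259674072266, 11.067972183227539), 71.56504821777344)
```

```bash
cat >> h.py <<'E'
yaw=np.radians(-16.5); X=np.array([np.cos(yaw),np.sin(yaw),0]); Y=np.array([-np.sin(yaw),np.cos(yaw),0]); Z=np.array([0,0,1.])
D=(Z-X)/2**.5
CT=np.array([.5185,-.018,.154])   # cap top at start
def rot(tilt):  # degrees; + leans fingers toward robot
    t=np.radians(tilt); z=-np.cos(t)*Z-np.sin(t)*X; return R.from_matrix(np.c_[np.cross(Y,z),Y,z])
def delta(p,tilt):
    s=readout.read_state(); r=R.from_rotvec(s["tcp_rot"])
    print("shift",np.round(r.inv().apply(p-s["tool_pos"]),4),"turn",np.round((r.inv()*rot(tilt)).as_rotvec(degrees=True),2),"t",round(s["time"],2))
def grasp(back,tilt,ahead=.004,off=0.):  # TCP for axis point 'back' m below start cap top
    return CT-back*D+ahead*rot(tilt).as_matrix()[:,2]+off*rot(tilt).as_matrix()[:,2]*-1
E
python3 -c "
from h import *
p=grasp(.017,20,off=.12);print(p);delta(p,20)"
```

```text
[ 0.56806633 -0.03268222  0.25098353]
shift [-0.5401 -0.4954 -0.0029] turn [ 0.82 19.98 -5.11] t 0.2
```

Request:
{"api": "jog_arm", "payload": {"deltas": [-0.27,-0.25,-0.02,0,10,-3,0.55,-0.27,-0.25,-0.02,0,10,-3,0.55,-0.27,-0.25,-0.02,0,10,-3,0.55,-0.27,-0.25,-0.02,0,10,-3,0.55,-0.27,-0.25,-0.02,0,10,-3,0.55,-0.27,-0.25,-0.02,0,10,-3,0.55,-0.27,-0.25,-0.02,0,10,-3,0.55,-0.27,-0.25,-0.02,0,10,-3,0.55], "squeeze": 30}}

```text
time: 1.0
tool_pos: [0.4092, 0.2919, 0.2685]
tcp_rot: [-0.486, -2.931, -0.048]
wrist_force: [0.7, 0.4, 1.2]
width: 0.773
grip_force: 0.0
```

```bash
python3 -c "
from h import *
delta(grasp(.017,20,off=.12),20)"
```

```text
shift [-0.2542 -0.2559 -0.0276] turn [ 0.81 10.09 -2.21] t 1.0
```

Request:
{"api": "jog_arm", "payload": {"deltas": [-0.254,-0.256,-0.027,0.8,10,-2.2,0.55,-0.254,-0.256,-0.027,0.8,10,-2.2,0.55,-0.254,-0.256,-0.027,0.8,10,-2.2,0.55,-0.254,-0.256,-0.027,0.8,10,-2.2,0.55,-0.254,-0.256,-0.027,0.8,10,-2.2,0.55,-0.254,-0.256,-0.027,0.8,10,-2.2,0.55,-0.254,-0.256,-0.027,0.8,10,-2.2,0.55,-0.254,-0.256,-0.027,0.8,10,-2.2,0.55]}}

```text
time: 1.8
tool_pos: [0.5687, -0.0332, 0.2486]
tcp_rot: [-0.403, -2.767, -0.07]
wrist_force: [-0.0, -0.3, -0.2]
width: 0.777
grip_force: 0.0
```

```bash
python3 -c "
from h import *
delta(grasp(.017,20,off=.03),20)"
```

```text
shift [0.0016 0.0003 0.088 ] turn [-0.02  0.05 -0.08] t 1.8
```

Request:
{"api": "jog_arm", "payload": {"deltas": [0.0015,0,0.02,0,0,0,0.1,0.0015,0,0.05,0,0,0,0.1,0.0015,0,0.08,0,0,0,0.1,0.0015,0,0.088,0,0,0,0.1,0.0015,0,0.088,0,0,0,0.1]}}

```text
time: 2.3
tool_pos: [0.5356, -0.0189, 0.1663]
tcp_rot: [-0.396, -2.764, -0.071]
wrist_force: [-0.0, 0.2, 0.2]
width: 0.551
grip_force: 0.0
```

```bash
python3 - <<'E'
from h import *
delta(grasp(.017,20),20)
for n,(a,b,c,d),f in (("top",(140,310,250,410),2.3),("scene",(140,320,180,340),2.3)):
    im=read_camera(n)["color"][a:b,c:d]; im=cv2.resize(im,None,fx=f,fy=f,interpolation=cv2.INTER_CUBIC); 
    globals()[n]=cv2.resize(im,(390,410))
cv2.imwrite("pics/pair1.png",np.clip(np.hstack([top,scene])*1.5,0,255).astype('u1'))
E
```

```text
shift [-0.0041 -0.0039  0.0284] turn [-0.04 -0.2   0.2 ] t 2.3
```

View pics/pair1.png

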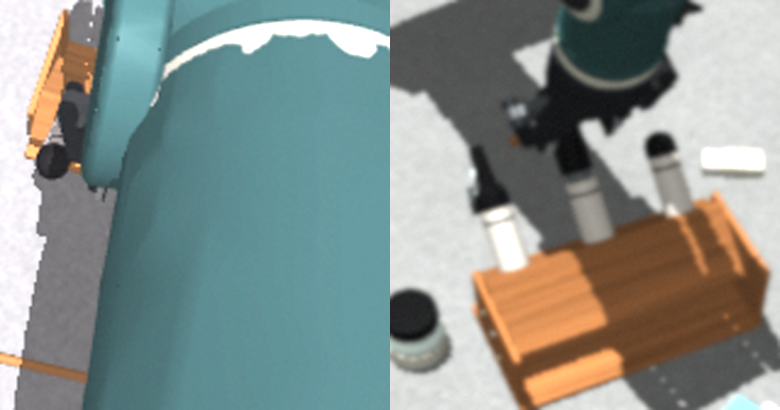

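The scene view (right half) shows the fingers above the target's cap at about (570,140), clear of both neighbours. In the top view the arm hides it.

```bash
python3 -c "
from h import *
delta(grasp(.017,20),20)"
```

```text
shift [-0.0024 -0.0042  0.0315] turn [0.01 0.11 0.21] t 2.4
```

Request:
{"api": "jog_arm", "payload": {"deltas": [-0.002,-0.003,0.015,0,0,0,0.1,-0.002,-0.003,0.03,0,0,0,0.1,-0.002,-0.003,0.03,0,0,0,0.1,-0.002,-0.003,0.03,0,0,0,0.1]}}

```text
time: 2.8
tool_pos: [0.5275, -0.02, 0.1379]
tcp_rot: [-0.397, -2.765, -0.071]
wrist_force: [0.6, -0.3, -0.2]
width: 0.55
grip_force: 0.0
```

```bash
python3 -c "
from h import *
delta(grasp(.017,20),20); print(readout.read_state()['wrist_force'])"
```

```text
shift [-0.0013 -0.0006 -0.0008] turn [-0.01 -0.09  0.17] t 2.8
[ 0.64372166 -0.3325632  -0.15724736]
```

Request:
{"api": "jog_arm", "payload": {"deltas": [0,0,0,0,0,0,-1,0,0,0,0,0,0,-1,0,0,0,0,0,0,-1,0,0,0,0,0,0,-1,0,0,0,0,0,0,-1,0,0,0,0,0,0,-1], "squeeze": 30}}

```text
time: 3.4
tool_pos: [0.5284, -0.0203, 0.1388]
tcp_rot: [-0.397, -2.768, -0.071]
wrist_force: [-0.3, -0.3, 1.4]
width: 0.303
grip_force: 29.4
```

```bash
python3 -c "
from h import *
r=rot(20); print('tool dir of -D',r.inv().apply(-D)); print(readout.read_state()['wrist_force'])"
```

```text
tool dir of -D [-9.06307787e-01 -5.78813010e-17  4.22618262e-01]
[-0.28547438 -0.28716644  1.40344908]
```

Request:
{"api": "jog_arm", "payload": {"deltas": [-0.0018,0,0.0008,0,0,0,-1,-0.0036,0,0.0017,0,0,0,-1,-0.0054,0,0.0025,0,0,0,-1,-0.0063,0,0.003,0,0,0,-1,-0.0063,0,0.003,0,0,0,-1]}}

```text
time: 3.9
tool_pos: [0.5326, -0.0216, 0.1342]
tcp_rot: [-0.397, -2.766, -0.071]
wrist_force: [-1.9, -1.0, 4.4]
width: 0.307
grip_force: 29.7
```

Request:
{"api": "jog_arm", "payload": {"deltas": [-0.0009,0,0.0004,0,0,0,-1,-0.0018,0,0.0008,0,0,0,-1,-0.0027,0,0.0013,0,0,0,-1,-0.0027,0,0.0013,0,0,0,-1]}}

```text
time: 4.3
tool_pos: [0.5344, -0.0221, 0.1323]
tcp_rot: [-0.396, -2.766, -0.071]
wrist_force: [-2.6, -1.1, 5.7]
width: 0.302
grip_force: 29.8
```

Request:
{"api": "jog_arm", "payload": {"deltas": [-0.0009,0,0.0004,0,0,0,-1,-0.0018,0,0.0008,0,0,0,-1,-0.0018,0,0.0008,0,0,0,-1]}}

```text
time: 4.6
tool_pos: [0.5345, -0.0221, 0.1321]
tcp_rot: [-0.396, -2.762, -0.072]
wrist_force: [-8.3, -0.5, 13.8]
width: 0.305
grip_force: 30.2
```

Request:
{"api": "jog_arm", "payload": {"deltas": [-0.0009,0,0.0004,0,0,0,-1,-0.0018,0,0.0008,0,0,0,-1,-0.0018,0,0.0008,0,0,0,-1,-0.0018,0,0.0008,0,0,0,-1]}}

```text
time: 5.0
tool_pos: [0.5345, -0.0223, 0.1319]
tcp_rot: [-0.395, -2.759, -0.072]
wrist_force: [-12.3, 0.8, 20.1]
width: 0.306
grip_force: 30.2
```

Request:
{"api": "jog_arm", "payload": {"deltas": [0.0015,0,-0.0007,0,0,0,0.1,0.0015,0,-0.0007,0,0,0,0.1,0.0015,0,-0.0007,0,0,0,0.1,0.0015,0,-0.0007,0,0,0,0.1]}}

```text
time: 5.4
tool_pos: [0.5365, -0.0225, 0.1294]
tcp_rot: [-0.397, -2.767, -0.071]
wrist_force: [1.0, 0.4, -0.2]
width: 0.548
grip_force: 0.0
```

```bash
python3 -c "
from h import *
delta(grasp(.075,20),20); print(grasp(.075,20),readout.read_state()['wrist_force'])"
```

```text
shift [-0.0421 -0.0009  0.0189] turn [-0.   -0.01  0.18] t 5.4
[ 0.56803735 -0.03267363  0.09720822] [ 0.99941005  0.4084678  -0.22099374]
```

Request:
{"api": "jog_arm", "payload": {"deltas": [-0.014,0,0.006,0,0,0,0.1,-0.028,0,0.012,0,0,0,0.1,-0.042,-0.001,0.019,0,0,0,0.1,-0.042,-0.001,0.019,0,0,0,0.1,-0.042,-0.001,0.019,0,0,0,0.1]}}

```text
time: 5.9
tool_pos: [0.5676, -0.0329, 0.0965]
tcp_rot: [-0.397, -2.765, -0.071]
wrist_force: [-0.3, -0.8, -0.2]
width: 0.55
grip_force: 0.0
```

```bash
python3 - <<'E'
from h import *
delta(grasp(.075,20),20); print(readout.read_state()['wrist_force'])
im=read_camera("scene")["color"][160:300,190:340]
cv2.imwrite("pics/s2.png",np.clip(cv2.resize(im,None,fx=4,fy=4,interpolation=cv2.INTER_CUBIC)*1.5,0,255).astype('u1'))
E
```

```text
shift [-0.0001  0.0003 -0.0008] turn [-0.01 -0.13  0.15] t 5.9
[-0.28060573 -0.76027916 -0.230478  ]
```

View pics/s2.png

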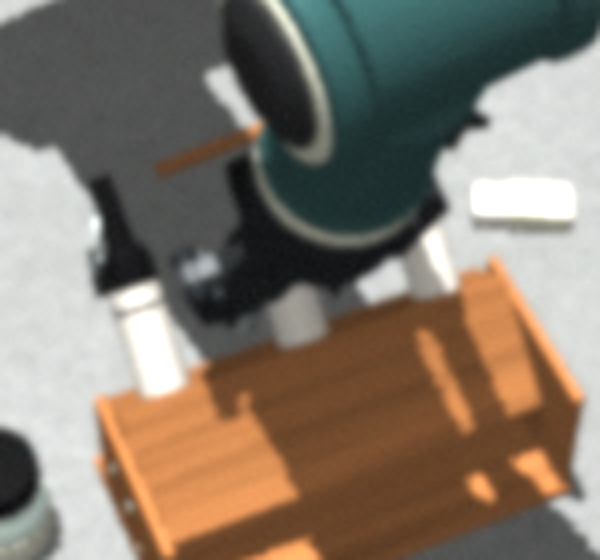

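The marker's barrel at about (300,315) sits between the fingers and the neighbours haven't moved. I'll grip and draw it out along the bore.

Request:
{"api": "jog_arm", "payload": {"deltas": [0,0,0,0,0,0,-1,0,0,0,0,0,0,-1,0,0,0,0,0,0,-1,0,0,0,0,0,0,-1,0,0,0,0,0,0,-1,0,0,0,0,0,0,-1], "squeeze": 60}}

```text
time: 6.55
tool_pos: [0.5679, -0.0329, 0.0982]
tcp_rot: [-0.397, -2.767, -0.071]
wrist_force: [-0.6, -1.3, 3.5]
width: 0.281
grip_force: 59.0
```

Request:
{"api": "jog_arm", "payload": {"deltas": [0.009,0,-0.0042,0,0,0,-1,0.018,0,-0.0084,0,0,0,-1,0.027,0,-0.0127,0,0,0,-1,0.036,0,-0.017,0,0,0,-1,0.045,0,-0.021,0,0,0,-1,0.054,0,-0.0253,0,0,0,-1,0.063,0,-0.0295,0,0,0,-1,0.072,0,-0.0336,0,0,0,-1]}}

```text
time: 7.35
tool_pos: [0.5132, -0.0167, 0.1544]
tcp_rot: [-0.397, -2.767, -0.071]
wrist_force: [-0.3, 0.6, -0.8]
width: 0.284
grip_force: 58.7
```

Request:
{"api": "jog_arm", "payload": {"deltas": [0.013,0,-0.036,0,0,0,-1,0.027,0,-0.075,0,0,0,-1,0.041,0,-0.113,0,0,0,-1,0.055,0,-0.15,0,0,0,-1,0.068,0,-0.188,0,0,0,-1,0.068,0,-0.188,0,0,0,-1]}}

```text
time: 7.95
tool_pos: [0.5162, -0.0174, 0.3609]
tcp_rot: [-0.398, -2.779, -0.072]
wrist_force: [0.3, 0.1, 0.2]
width: 0.284
grip_force: 58.9
```

Request:
{"api": "jog_arm", "payload": {"deltas": [0,0,0,0,-5,0,-1,0,0,0,0,-10,0,-1,0,0,0,0,-15,0,-1,0,0,0,0,-20,0,-1,0,0,0,0,-25,0,-1,0,0,0,0,-30,0,-1,0,0,0,0,-35,0,-1,0,0,0,0,-40,0,-1]}}

```text
time: 8.75
tool_pos: [0.5134, -0.0172, 0.353]
tcp_rot: [0.397, 2.764, -0.069]
wrist_force: [0.0, -0.1, -0.9]
width: 0.285
grip_force: 58.9
```

Request:
{"api": "jog_arm", "payload": {"deltas": [0,0,0,0,-5,0,-1,0,0,0,0,-10,0,-1,0,0,0,0,-15,0,-1,0,0,0,0,-20,0,-1,0,0,0,0,-25,0,-1,0,0,0,0,-30,0,-1,0,0,0,0,-35,0,-1,0,0,0,0,-38,0,-1]}}

```text
time: 9.55
tool_pos: [0.5125, -0.0172, 0.3508]
tcp_rot: [0.303, 2.113, -0.167]
wrist_force: [-0.3, -0.8, -0.8]
width: 0.288
grip_force: 58.9
```

```bash
python3 - <<'E'
from h import *
s=readout.read_state(); r=R.from_rotvec(s["tcp_rot"]); a=r.apply(rot(20).inv().apply(D)); print("nominal cap elev",np.degrees(np.arcsin(a[2])),s["tool_pos"])
p=read_camera("scene")["color"]; c=p[20:300,120:400]
cv2.imwrite("pics/s3.png",np.clip(cv2.resize(c,(600,600),interpolation=cv2.INTER_CUBIC)*1.5,0,255).astype('u1'))
E
```

```text
nominal cap elev -32.986337575279514 [ 0.51251559 -0.01716727  0.35083835]
```

View pics/s3.png

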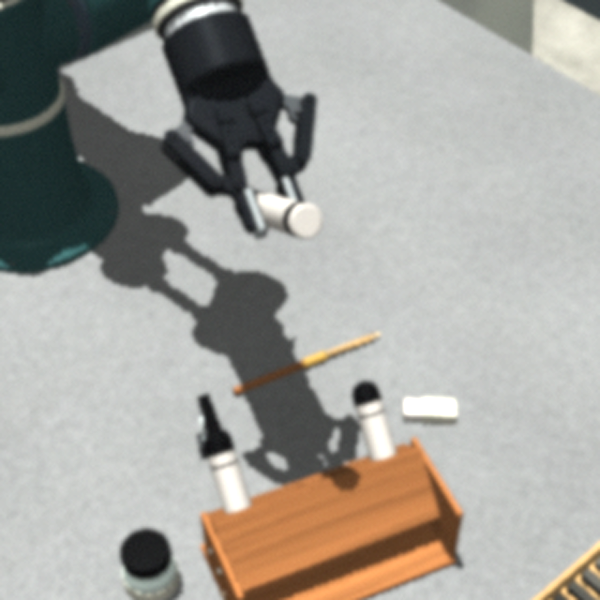

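The marker is held with its tail (white disc, about (302,218)) facing up and towards the camera. The cap points down behind the gripper, and the other two markers, jar, eraser and pencil look unmoved. I'll let it settle, check the predicted tail pixel, and look from the top.

Request:
{"api": "jog_arm", "payload": {"deltas": [0,0,0,0,0,0,-1,0,0,0,0,0,0,-1,0,0,0,0,0,0,-1,0,0,0,0,0,0,-1,0,0,0,0,0,0,-1]}}

```text
time: 10.1
tool_pos: [0.5146, -0.0175, 0.3544]
tcp_rot: [0.304, 2.112, -0.167]
wrist_force: [0.1, 0.4, -1.1]
width: 0.286
grip_force: 58.9
```

```bash
python3 - <<'E'
from h import *
s=readout.read_state(); r=R.from_rotvec(s["tcp_rot"]); a=r.apply(rot(20).inv().apply(D)); g=s["tool_pos"]-.004*r.as_matrix()[:,2]
print("elev",np.degrees(np.arcsin(a[2])),"tail",g-.087*a,"cap",g+.065*a,s["joint_vel"].round(3),s["grip_force"],s["time"])
def proj(c,p):
    Ri=R.from_rotvec(c["attitude"]).inv(); K=np.array([[c["fx"],0,c["cx"]],[0,c["fy"],c["cy"]],[0,0,1]])
    return cv2.projectPoints(np.array([p]),Ri.as_rotvec(),-Ri.apply(c["origin"]),K,np.array(c["dist"],float))[0].ravel()
c=read_camera("scene"); f=lambda q:(np.array(q)-[120,20])*600/280
for t in (-.087,-.05): print("view px",f(proj(c,g+t*a)))
t=read_camera("top"); print("top", [proj(t,g+k*a).round() for k in (-.087,.065)])
c=t["color"][120:320,240:440]; cv2.imwrite("pics/t3.png",np.clip(cv2.resize(c,(600,600),interpolation=cv2.INTER_CUBIC)*1.5,0,255).astype('u1'))
E
```

```text
elev -33.02351078570625 tail [ 0.58134222 -0.0371424   0.4039144 ] cap [ 0.45909036 -0.00113628  0.32107697] [ 0.002 -0.001  0.005 -0.003 -0.001  0.002] 58.894012570381165 10.1
view px [308.70215185 214.77726499]
view px [291.95860229 210.25092677]
top [array([338., 143.]), array([304., 254.])]
```

View pics/t3.png

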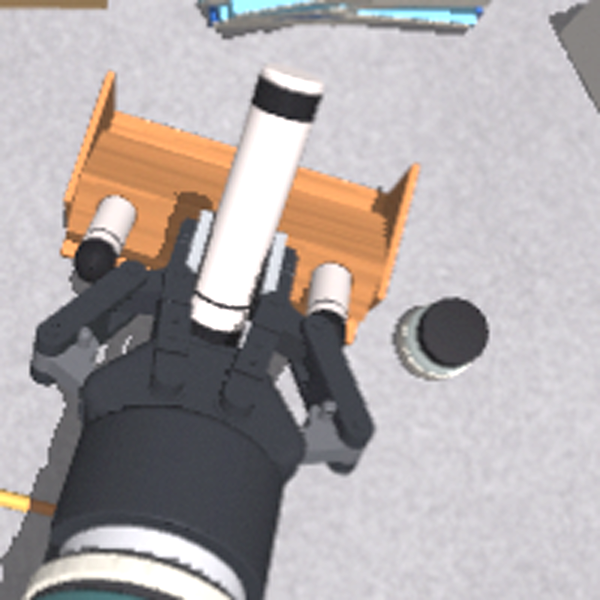

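The top view shows the tail at (293,78), close to the predicted (294,69). The white shoulder at about (215,325) meets black cap with no grey neck, and the neighbours and jar are in place. Handing in.

```bash
python3 -c "
from workcell import finish_job
print(finish_job())"
```

```text
the job is handed in; nothing more can be done
None
```

I pressed the cap home until it met a solid stop, drew the marker out of the rack and handed the job in at about 10 s, with the marker held still, its capped end about 33° below level and both ends more than 30 cm up; the system gave no verdict.

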